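# Fit the gas filter into the quick coupler beside the microscope

### The arm

A 7-joint arm with a two-finger parallel gripper is mounted at the origin on the work surface. World frame = base frame: x ahead of the robot, y to its left, z up, the work surface at z = 0. Lengths are in m, angles in degrees, forces in N, time in s.
With the tool pointing down it reaches from about 0.425 to 0.875 m from the base axis. Payload 4.7 kg.
Tool frame: the origin (TCP) lies at the very end of the fingers, on their centre line; the grasp point (between the pads) lies 19 mm behind it; z points along the fingers, y is the line along which they close (so a half turn about z gives the same grasp; the last joint's range is limited). The gripper opens to 87 mm and grips with 3 to 60 N. Pads are 19 mm wide; open, the fingers measure 117 mm over their backs; the gripper's body (75 mm by 190 mm) begins 51 mm behind the grasp point.
Start: joints at [77.642, 18.392, -4.016, 83.108, 1.295, 78.541, -3.26], TCP at [0.148, -0.633, 0.223] pointing down, gripper open.
Joint ranges: [-163.93, 163.93], [-17.29, 119.83], [-79.2, 71.16], [3.27, 140.29], [-89.18, 269.18], [5.43, 117.66], [-154.24, 154.24]. Speed limits (degrees/s): [147.25, 147.25, 180, 180, 180, 180, 180].

### API

Orientations are given as [roll, pitch, yaw] about the fixed x, y, z axes, in that order (R = Rz(yaw) Ry(pitch) Rx(roll)).
In Python, from cell import get_obs, eyes, env gives the robot as it stands.
- The arm moves only by the tool servo_tool, never from a script. Its argument "series" is a list that holds one entry, the list of rows, each a list of 7 numbers: the shift along the tool's x, y, z in units of 300 mm (1.0 is 300 mm), then the turn, a rotation vector about the tool's x, y, z in units of pi rad (1.0 is pi rad), then the opening, from 0 (shut) to 1 (fully open). In form: [[[tx, ty, tz, wx, wy, wz, gripper], ...]]. A call has 1 to 12 rows; each row is the pose to reach, as a shift and turn from the pose commanded when the call began, along the tool's axes at that moment, turning the shorter way round; what a row does not reach only later rows make up. A row lasts 1/12 s, in which the tool goes at most 41.7 mm and 7.16 degrees, less where a joint would pass 70% of its speed; a pose out of reach is approached as far as the arm can. A call with a number of a shift or a turn outside -1 to 1 is refused whole. A call with a gripper value outside its range is refused whole. The fingers move at their own pace and stop on an object; "grip_force" is the grip in N (left out, the last holds). Time passes only in rows, so rows that repeat a pose let the fingers close. It gives the time, the measured TCP pose, the force, the opening and the grip force at its end, in the units of the state.
- get_obs(): the state, without advancing time (a new reading comes with each control period).
- eyes.read_camera(name): name is "scene" or "top" or "wrist"; returns a dict with "frame" (384x512x3 uint8, red, green, blue), "depth" (384x512 float32, m along the optical axis (not along the pixel's ray), 0 where there is no reading), "fx", "fy", "cx", "cy" (pixels), "origin" and "rotation" of the camera in the world; the wrist camera has in their place "mount" (4x4, takes a point from camera to tool coordinates, whose origin is the TCP and whose axes are the flange's). Camera axes: x right, y down, z forward; pixel columns grow to the right and rows downward; lengths in m; the calibration is good to about 2 mm. A picture is of the moment at which its call begins: read the wrist's pose just before it.
- env.sign_off(): hands the job in; it is judged then, once.
The state is a dict: "time_s": time; "qpos": joint angles; "joint_velocities": joint speeds; "effort": joint torques, N m; "tool_pos": TCP position; "tool_rot": TCP orientation; "force": force on the tool from outside, world axes, zero at the start; "wrist_torque": the same for the moment, N m; "grip_width": finger opening in m; "grasp_force": force on a finger pad.
Only numpy, scipy, OpenCV 4.12 (cv2) and the standard library are available. Lean on these libraries where they do the work, as an engineer would, in place of code of your own. Each camera call takes 0.05 s, during which the arm holds its last target. There are 200 camera calls.

### The job

Take the tall, thick gas filter out of the rack, set it upright with its stem in the funnel mouth of the quick coupler, then pull the coupler's sleeve down by its side tab so that the filter drops fully home, and let the sleeve spring all the way back up to lock it.

Things in the scene. Friction and masses are not known exactly. Their poses are not given: they have to be found in the camera images.
- plug_center (a point): Tall thick filter, upright in one of a rack's 3 holes (75 mm apart along y, rack top 95 mm up) beside a wide flat and a slim one (tops 139 mm up). Round barrel 36 dia x 58 tall, white cap; below it a stem 22 dia x 82, grooved (9 neck) 14-26 mm above its end; 0.2 kg. Point: barrel centre, on the axis, 111 mm above stem end. z up; in the rack x is across the row: grip along x. Lifts straight out.
- coupler_mouth (a point): Rim centre of the upright coupler's funnel, 118 mm above the bench, fixed on a grey block. z up, tab on its -y side. Funnel 50 mm inside, narrowing over 18 mm to a 25 mm bore. Latch jaws stop the stem end 55 mm below the rim; the filter then stands by itself, plug_center 56 mm above this point. Sleeve down: it drops 23 mm to the bore floor by its weight, plug_center 33 mm above this point.
- sleeve_tab (a point): Grip point of the sleeve's tab: an upright aluminium paddle on an arm, 90 mm from the coupler's axis, moving with the sleeve. 12 mm thick along this point's x, 26 mm wide along y (y points to the axis), 56 mm tall; the point is on its centre line, 16 mm below its top, 124 mm above the bench with the sleeve up. Pinch it along x from above, or push down on its top.
- sleeve (a joint): How far the coupler's sleeve is pulled down, m: 0 = up, 0.016 = down at the stop. A spring pushes it up, about 5 N at 0, 12 N at the stop. The jaws are fully open from 0.012. Let go, it springs up by itself and the jaws close into the groove of a filter that is home; on a filter half in, they catch and the sleeve stays down.

How it is judged (in metres and radians):
On the way, in this order (a step that is already met when the one before it is completed fails the run):
1. the filter stands in the coupler's mouth, stopped by the latch, with the sleeve up (horizontal distance between plug_center and coupler_mouth below 0.012 m and z of plug_center in the frame of coupler_mouth between 0.048 and 0.066 m and value of joint sleeve below 0.004 m and angle between plug_center's own z axis and vertical below 0.25 rad), for 0.2 s.
2. the sleeve is pulled down and the filter drops home (value of joint sleeve above 0.008 m and horizontal distance between plug_center and coupler_mouth below 0.012 m and z of plug_center in the frame of coupler_mouth below 0.038 m and angle between plug_center's own z axis and vertical below 0.25 rad), for 0.03 s.
At the end, for the whole second after the job is handed in: The filter is home in the coupler (its centre within 10 mm of the coupler's axis and at most 38 mm above the rim, against 33 mm fully home), upright within 10 degrees, and the sleeve has sprung back up to within 4 mm of its rest (horizontal distance between plug_center and coupler_mouth below 0.01 m and z of plug_center in the frame of coupler_mouth below 0.038 m and angle between plug_center's own z axis and vertical below 0.17 rad and value of joint sleeve below 0.004 m); the robot touches nothing.
It also fails if it takes over 51 s, if anything falls off the work surface, if the arm or the gripper's body presses on something with over 40 N, if the wrist force passes 120 N, or if a joint passes its speed limit or range.

## Working session

There is one attempt and no reset: what is moved stays moved. The work goes in short steps, Python scripts to look and compute and a tool call to move; the robot and the scene stay as the last step left them, time stands still between calls to the robot, and variables do not carry over. Pictures are saved under pics/ and viewed, at most 10 in all, crops included, and the job is handed in when it is done.

Besides the shell and the picture viewer there is one more tool, called after ">>>" as name(argument=value, ...) on one line, values as JSON. servo_tool: Moves the arm, as the interface text tells. Shifts and turns lie within -1 to 1; 1 stands for 300 mm of shift or pi rad of turn. Its arguments: {"type":"object","properties":{"series":{"type":"array"},"grip_force":{"type":"number"}},"required":["series"]}

```bash
mkdir -p pics
cat > h.py <<'E'
import numpy as np, cv2
from cell import get_obs, eyes, env
from scipy.spatial.transform import Rotation as R
def snap(n):
    o=get_obs(); c=eyes.read_camera(n)
    if 'mount' in c:
        T=np.eye(4);T[:3,:3]=R.from_euler('xyz',o['tool_rot'],degrees=True).as_matrix();T[:3,3]=o['tool_pos']
        M=T@np.array(c['mount']);c['origin']=M[:3,3];c['rotation']=M[:3,:3]
    return o,c
def cloud(c):
    d=c['depth'];v,u=np.mgrid[:d.shape[0],:d.shape[1]]
    p=np.stack([(u-c['cx'])/c['fx']*d,(v-c['cy'])/c['fy']*d,d],-1)
    return p@np.array(c['rotation']).T+np.array(c['origin'])
E
python3 - <<'E'
from h import *
import pickle
o,t=snap('top');_,s=snap('scene')
pickle.dump((t,s),open('a.pkl','wb'))
print(o['tool_pos'],o['tool_rot'],o['time_s'],t['origin'],s['origin'])
cv2.imwrite('pics/top.png',t['frame'][...,::-1]);cv2.imwrite('pics/scene.png',s['frame'][...,::-1])
for n,c in(('top',t),('scene',s)):
    P=cloud(c); ok=c['depth']>0
    for v in range(0,384,1):pass
    print(n,ok.mean())
E
```

```text
[ 0.14786586 -0.63237377  0.22145011] [-1.79889623e+02  5.90392415e-03  1.31663155e+01] 0.0 [ 0.36204007 -0.01432435  0.85164165] [1.11004264 0.16981627 0.66112745]Traceback (most recent call last):
  File "<stdin>", line 8, in <module>
  File "h.py", line 13, in cloud
    return p@np.array(c['rotation']).T+np.array(c['origin'])
           ~~~~~~~~~~~~~~~~~~~~~~~~~~~^~~~~~~~~~~~~~~~~~~~~~
ValueError: operands could not be broadcast together with shapes (384,512) (3,)
```

View pics/top.png

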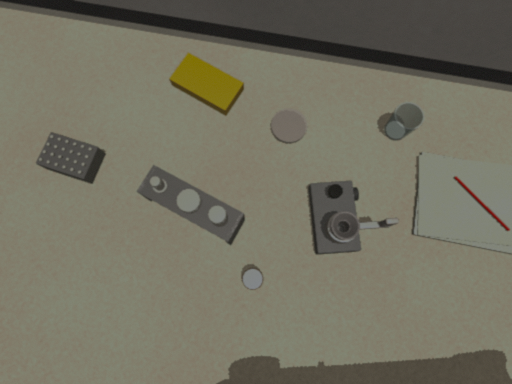

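View pics/scene.png

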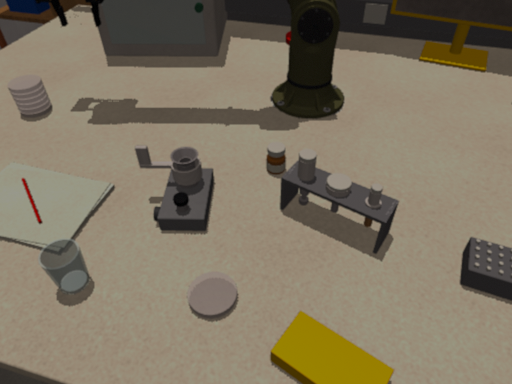

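The top view shows the rack with the slim filter at (157,183), the flat one at (188,200) and the tall thick one at (217,214). The coupler is at (344,227), with its tab paddle at (391,222). The scene view confirms that the tall filter is at (307,165), the coupler at (185,160) and the tab at (143,156).

```bash
python3 - <<'E'
import pickle,numpy as np
t,s=pickle.load(open('a.pkl','rb'))
print(t['rotation'],s['rotation'],t['depth'].shape,t['fx'],t['cx'],t['cy'])
E
python3 - <<'E'
import re
p='h.py';x=open(p).read()
x=x.replace("    return p@np.array(c['rotation']).T","    Q=np.array(c['rotation']);Q=Q if Q.ndim==2 else R.from_euler('xyz',Q,degrees=True).as_matrix()\n    return p@Q.T")
open(p,'w').write(x)
E
python3 - <<'E'
from h import *
import pickle
t,s=pickle.load(open('a.pkl','rb'))
for n,c,pts in(('top',t,[(158,182),(188,200),(217,214),(344,227),(391,222),(252,279),(320,300),(335,190)]),('scene',s,[(307,155),(339,183),(376,190),(185,154),(143,150),(276,150)])):
    P=cloud(c)
    for u,v in pts: print(n,u,v,np.round(P[v,u],3))
E
```

```text
[-1.66973380e+02 -9.37129942e-02 -7.93938239e+01] [-133.17363256    0.49855479  106.19131969] (384, 512) 356.41330166962086 254.64585088197265 192.48333145603223
top 158 182 [0.509 0.215 0.139]
top 188 200 [0.488 0.151 0.114]
top 217 214 [0.465 0.08  0.151]
top 344 227 [ 0.502 -0.193  0.057]
top 391 222 [ 0.515 -0.266  0.139]
top 252 279 [ 0.353 -0.012  0.067]
top 320 300 [ 0.335 -0.173  0.002]
top 335 190 [ 0.578 -0.159  0.074]
scene 307 155 [0.47  0.082 0.151]
scene 339 183 [0.496 0.154 0.116]
scene 376 190 [0.521 0.224 0.138]
scene 185 154 [ 0.48  -0.186  0.105]
scene 143 150 [ 0.522 -0.26   0.132]
scene 276 150 [ 0.365 -0.008  0.067]
```

```bash
cat > m.py <<'E'
from h import *
import pickle
t,s=pickle.load(open('a.pkl','rb'))
def top(P,ok,c,r,z0,z1):
    m=ok&(np.hypot(P[...,0]-c[0],P[...,1]-c[1])<r)&(P[...,2]>z0)&(P[...,2]<z1)
    q=P[m]; (cx,cy),rad=cv2.minEnclosingCircle(q[:,:2].astype(np.float32)); (rx,ry),wh,a=cv2.minAreaRect(q[:,:2].astype(np.float32))
    print(len(q),'mean',q.mean(0).round(4),'circ',np.round([cx,cy,rad],4),'rect',np.round([rx,ry,*wh,a],4))
for n,c in(('top',t),('scene',s)):
    P=cloud(c);ok=c['depth']>0;print(n)
    top(P,ok,(.468,.081),.03,.146,.156)   # filter cap
    top(P,ok,(.52,.22),.03,.132,.145)   # slim
    top(P,ok,(.495,.153),.04,.11,.12)
    top(P,ok,(.49,-.187),.04,.112,.124)   # rim
    top(P,ok,(.518,-.27),.04,.133,.147)   # tab top
    top(P,ok,(.54,-.18),.1,.066,.08)  # block
E
python3 m.py
```

```text
top
249 mean [0.4642 0.0804 0.1523] circ [0.4647 0.0806 0.018 ] rect [ 0.4644  0.0808  0.0325  0.034  11.9663]
89 mean [0.5103 0.2226 0.1375] circ [0.5107 0.2233 0.0108] rect [5.10900e-01 2.22800e-01 1.99000e-02 2.04000e-02 5.30892e+01]
428 mean [0.4876 0.1509 0.1162] circ [0.4877 0.1515 0.0249] rect [4.88200e-01 1.51300e-01 4.90000e-02 4.73000e-02 5.63214e+01]
310 mean [ 0.4967 -0.1826  0.1164] circ [ 0.4959 -0.1808  0.0301] rect [ 0.4956 -0.1813  0.0587  0.0582 57.0637]
79 mean [ 0.5178 -0.2666  0.1392] circ [ 0.5167 -0.2674  0.0128] rect [ 5.17800e-01 -2.67100e-01  1.16000e-02  2.53000e-02  1.20127e+01]
228 mean [ 0.5503 -0.162   0.073 ] circ [ 0.5275 -0.1695  0.0664] rect [ 0.5276 -0.1693  0.1305  0.0458  2.831 ]
scene
184 mean [0.4687 0.0834 0.1511] circ [0.466  0.0833 0.019 ] rect [ 0.4668  0.0832  0.0363  0.0322 11.8375]
91 mean [0.5146 0.225  0.1372] circ [0.5132 0.2255 0.0111] rect [5.13700e-01 2.26200e-01 1.94000e-02 2.08000e-02 2.87764e+01]
367 mean [0.4923 0.1536 0.1153] circ [0.4897 0.1535 0.0257] rect [ 0.4902  0.1536  0.0493  0.0483 39.6   ]
178 mean [ 0.4936 -0.1804  0.1154] circ [ 0.4961 -0.1795  0.0307] rect [ 4.96100e-01 -1.78300e-01  5.77000e-02  5.87000e-02  7.91218e+01]
51 mean [ 0.5214 -0.2646  0.1371] circ [ 0.5204 -0.2651  0.0129] rect [ 5.21000e-01 -2.65200e-01  1.07000e-02  2.50000e-02  1.54242e+01]
300 mean [ 0.5475 -0.1627  0.0724] circ [ 0.5315 -0.1627  0.0634] rect [ 0.5318 -0.1623  0.1216  0.0626 25.1246]
```

```bash
cat > go.py <<'E'
from h import *
import sys
def go(x,y,z,yaw,base=None):
    o=get_obs(); p,r=base or (o['tool_pos'],o['tool_rot'])
    A=R.from_euler('xyz',r,degrees=True); B=R.from_euler('xyz',[180,0,yaw],degrees=True)
    print(np.round(A.inv().apply(np.array([x,y,z])-p)/.3,4),np.round((A.inv()*B).as_rotvec()/np.pi,4),'t',o['time_s'],'p',np.round(o['tool_pos'],4),'rpy',np.round(o['tool_rot'],2),'F',np.round(o['force'],1),'w',np.round(o['grip_width'],4))
if __name__=='__main__': go(*map(float,sys.argv[1:5]))
E
python3 go.py .40 -.36 .26 35; python3 go.py .465 .082 .26 71.7
```

```text
[ 1.0251 -0.693  -0.127 ] [-6.000e-04 -1.000e-04 -1.213e-01] t 0.1 p [ 0.1479 -0.6324  0.2216] rpy [-1.799e+02  1.000e-02  1.317e+01] F [ 0.2 -0.4 -0.4] w 0.0871
[ 1.5718 -2.0782 -0.1247] [-5.000e-04 -3.000e-04 -3.252e-01] t 0.1 p [ 0.1479 -0.6324  0.2216] rpy [-1.799e+02  1.000e-02  1.317e+01] F [ 0.2 -0.4 -0.4] w 0.0871
```

>>> servo_tool(series=[[[0.99,-0.69,-0.12,0,0,-0.325,1],[0.99,-0.69,-0.12,0,0,-0.325,1],[0.99,-0.69,-0.12,0,0,-0.325,1],[0.99,-0.69,-0.12,0,0,-0.325,1],[0.99,-0.69,-0.12,0,0,-0.325,1],[0.99,-0.69,-0.12,0,0,-0.325,1],[0.99,-0.69,-0.12,0,0,-0.325,1],[0.99,-0.69,-0.12,0,0,-0.325,1],[0.99,-0.69,-0.12,0,0,-0.325,1],[0.99,-0.69,-0.12,0,0,-0.325,1]]])

```text
time_s: 0.93
tool_pos: [0.3961, -0.3566, 0.2595]
tool_rot: [179.8, -0.2, 72.4]
force: [0.5, -0.2, 0.2]
grip_width: 0.0867
grasp_force: 0.0
```

```bash
python3 go.py .45 -.10 .26 71.7;python3 go.py .465 .082 .26 71.7
```

```text
[ 8.697e-01 -8.730e-02  3.000e-04] [ 0.0009 -0.0009  0.0039] t 0.9333 p [ 0.3961 -0.3566  0.2595] rpy [ 1.7984e+02 -1.6000e-01  7.2410e+01] F [ 0.5 -0.2  0.2] w 0.0867
[ 1.4631 -0.223   0.0016] [ 0.0009 -0.0009  0.0039] t 0.9333 p [ 0.3961 -0.3566  0.2595] rpy [ 1.7984e+02 -1.6000e-01  7.2410e+01] F [ 0.5 -0.2  0.2] w 0.0867
```

>>> servo_tool(series=[[[0.87,-0.09,0,0,0,0.004,1],[0.87,-0.09,0,0,0,0.004,1],[0.87,-0.09,0,0,0,0.004,1],[0.87,-0.09,0,0,0,0.004,1],[0.87,-0.09,0,0,0,0.004,1],[0.87,-0.09,0,0,0,0.004,1],[0.87,-0.09,0,0,0,0.004,1]]])

```text
time_s: 1.52
tool_pos: [0.4475, -0.1004, 0.2587]
tool_rot: [180.0, -0.1, 71.4]
force: [-0.1, 0.5, 0.2]
grip_width: 0.0874
grasp_force: 0.0
```

```bash
python3 go.py .465 .082 .23 71.7
```

```text
[ 0.5946 -0.1384  0.0966] [ 0.0001 -0.0005 -0.0015] t 1.5167 p [ 0.4475 -0.1004  0.2587] rpy [ 1.7999e+02 -9.0000e-02  7.1430e+01] F [-0.1  0.5  0.2] w 0.0874
```

>>> servo_tool(series=[[[0.595,-0.138,0.05,0,0,0,1],[0.595,-0.138,0.05,0,0,0,1],[0.595,-0.138,0.05,0,0,0,1],[0.595,-0.138,0.05,0,0,0,1],[0.595,-0.138,0.05,0,0,0,1],[0.595,-0.138,0.05,0,0,0,1]]])

```text
time_s: 2.02
tool_pos: [0.4651, 0.0801, 0.2433]
tool_rot: [-180.0, -0.1, 71.4]
force: [-0.6, 0.4, -0.4]
grip_width: 0.0868
grasp_force: 0.0
```

```bash
cat > w.py <<'E'
from h import *
import sys
_,c=snap('wrist');cv2.imwrite('pics/%s.png'%sys.argv[1],c['frame'][...,::-1])
P=cloud(c);ok=c['depth']>0
x,y,r,z0,z1=map(float,sys.argv[2:7])
m=ok&(np.hypot(P[...,0]-x,P[...,1]-y)<r)&(P[...,2]>z0)&(P[...,2]<z1);q=P[m]
print(len(q))
if len(q): print(np.round(q.mean(0),4),np.round(cv2.minEnclosingCircle(q[:,:2].astype(np.float32))[0],4),cv2.minEnclosingCircle(q[:,:2].astype(np.float32))[1],cv2.minAreaRect(q[:,:2].astype(np.float32)))
E
python3 w.py w1 .465 .082 .03 .143 .16; python3 go.py .465 .082 .105 71.7
```

```text
1054
[0.4651 0.0819 0.1522] [0.4647 0.0808] 0.017818903550505638 ((0.4648781418800354, 0.08097375929355621), (0.03466308116912842, 0.03496837988495827), 70.106201171875)
[ 0.0164 -0.0065  0.461 ] [-0.0001  0.0001 -0.0026] t 2.0667 p [0.4653 0.0767 0.2433] rpy [-1.7998e+02  1.0000e-02  7.1230e+01] F [-0.3 -0.9 -0.5] w 0.0872
```

View pics/w1.png

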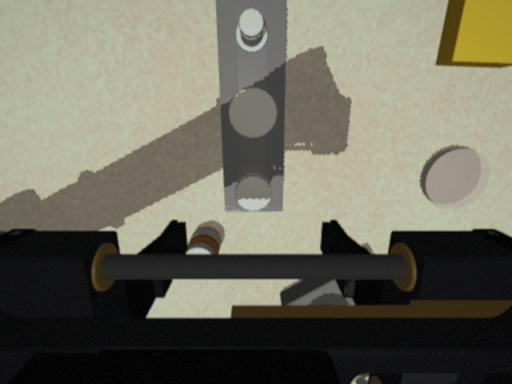

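The wrist view shows the tall filter at (253,190), centred between the fingers, with the flat one at (253,112) behind it. Next I lower the gripper and grip it.

>>> servo_tool(series=[[[0.01,-0.003,0.15,0,0,0,1],[0.01,-0.003,0.3,0,0,0,1],[0.01,-0.003,0.4,0,0,0,1],[0.01,-0.003,0.46,0,0,0,1],[0.01,-0.003,0.46,0,0,0,1],[0.01,-0.003,0.46,0,0,0,1]]])

```text
time_s: 2.57
tool_pos: [0.4654, 0.0762, 0.105]
tool_rot: [-179.9, 0.0, 70.8]
force: [-0.2, -0.6, 0.3]
grip_width: 0.0872
grasp_force: 0.0
```

```bash
python3 go.py .465 .081 .105 71.7
```

```text
[ 0.0147 -0.0064  0.    ] [-0.0007  0.0002 -0.0049] t 2.5667 p [0.4654 0.0762 0.105 ] rpy [-1.7987e+02  4.0000e-02  7.0820e+01] F [-0.2 -0.6  0.3] w 0.0872
```

>>> servo_tool(series=[[[0.014,-0.006,0,0,0,-0.005,1],[0.014,-0.006,0,0,0,-0.005,1],[0.014,-0.006,0,0,0,-0.005,0],[0.014,-0.006,0,0,0,-0.005,0],[0.014,-0.006,0,0,0,-0.005,0],[0.014,-0.006,0,0,0,-0.005,0],[0.014,-0.006,0,0,0,-0.005,0],[0.014,-0.006,0,0,0,-0.005,0],[0.014,-0.006,0,0,0,-0.005,0],[0.014,-0.006,0,0,0,-0.005,0],[0.014,-0.006,0,0,0,-0.005,0],[0.014,-0.006,0,0,0,-0.005,0]]], grip_force=35)

```text
time_s: 3.57
tool_pos: [0.4654, 0.0825, 0.1055]
tool_rot: [-180.0, 0.0, 71.9]
force: [-0.7, -0.0, 0.4]
grip_width: 0.0352
grasp_force: 35.0
```

>>> servo_tool(series=[[[0,0,-0.08,0,0,0,0],[0,0,-0.18,0,0,0,0],[0,0,-0.28,0,0,0,0],[0,0,-0.38,0,0,0,0],[0,0,-0.46,0,0,0,0],[0,0,-0.5,0,0,0,0],[0,0,-0.5,0,0,0,0],[0,0,-0.5,0,0,0,0]]])

```text
time_s: 4.23
tool_pos: [0.4652, 0.0823, 0.2547]
tool_rot: [-180.0, 0.0, 71.8]
force: [0.2, -0.1, -2.2]
grip_width: 0.0355
grasp_force: 35.1
```

```bash
python3 go.py .496 -.181 .255 71.7;python3 go.py .496 -.181 .255 14
```

```text
[-0.802   0.3712 -0.0009] [-0.0002  0.0002  0.0008] t 4.2333 p [0.4652 0.0823 0.2547] rpy [-1.7997e+02  3.0000e-02  7.1840e+01] F [ 0.2 -0.1 -2.2] w 0.0355
[-0.802   0.3712 -0.0009] [-1.000e-04  2.000e-04  3.213e-01] t 4.2333 p [0.4652 0.0823 0.2547] rpy [-1.7997e+02  3.0000e-02  7.1840e+01] F [ 0.2 -0.1 -2.2] w 0.0355
```

>>> servo_tool(series=[[[-0.1,0.046,0,0,0,0,0],[-0.2,0.093,0,0,0,0,0],[-0.3,0.139,0,0,0,0,0],[-0.4,0.186,0,0,0,0,0],[-0.5,0.232,0,0,0,0,0],[-0.6,0.278,0,0,0,0,0],[-0.7,0.325,0,0,0,0,0],[-0.76,0.353,0,0,0,0,0],[-0.802,0.371,0,0,0,0,0],[-0.802,0.371,0,0,0,0,0],[-0.802,0.371,0,0,0,0,0],[-0.802,0.371,0,0,0,0,0]]])

```text
time_s: 5.23
tool_pos: [0.4962, -0.1784, 0.2548]
tool_rot: [-179.9, -0.1, 72.0]
force: [-0.5, 0.4, -2.6]
grip_width: 0.0356
grasp_force: 35.1
```

```bash
python3 - <<'E'
from h import *
o,s=snap('scene');cv2.imwrite('pics/s2.png',cv2.resize(s['frame'][60:260,80:330,::-1],None,fx=3,fy=3))
P=cloud(s)
g=(np.hypot(P[...,0]-.496,P[...,1]+.181)<.028)&(P[...,2]>.146)
q=P[g]
for a in np.arange(.15,.28,.01):
    k=q[(q[:,2]>a)&(q[:,2]<a+.01)]
    if len(k): print(round(a,2),len(k),k.mean(0).round(4))
E
python3 go.py .496 -.181 .155 71.7
```

```text
0.16 29 [ 0.5036 -0.1742  0.1659]
0.17 64 [ 0.4995 -0.1762  0.1745]
0.18 12 [ 0.5004 -0.1756  0.1848]
0.19 32 [ 0.5037 -0.1748  0.1959]
0.2 49 [ 0.5031 -0.1734  0.205 ]
0.21 48 [ 0.5036 -0.1746  0.2154]
0.22 45 [ 0.5035 -0.1743  0.225 ]
0.23 41 [ 0.504  -0.1736  0.2342]
0.24 53 [ 0.5074 -0.1691  0.2461]
0.25 91 [ 0.507  -0.1702  0.2554]
0.26 122 [ 0.5073 -0.1714  0.2648]
0.27 117 [ 0.5064 -0.1711  0.275 ]
0.28 94 [ 0.5032 -0.1666  0.2852]
[-0.0088  0.0018  0.3338] [-0.0003 -0.0002  0.0019] t 5.2833 p [ 0.4964 -0.1784  0.2552] rpy [-1.7995e+02 -3.0000e-02  7.2030e+01] F [-0.4  0.9 -1.7] w 0.0356
```

View pics/s2.png

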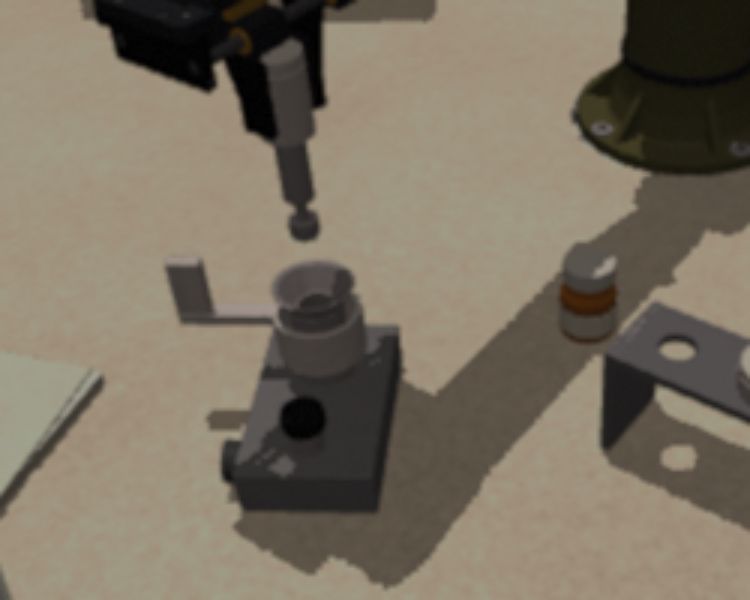

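The crop shows the filter hanging upright, with its stem end at (303,225) right above the funnel at (315,285). Next I lower it slowly.

>>> servo_tool(series=[[[-0.006,0.001,0.06,0,0,0,0],[-0.006,0.001,0.12,0,0,0,0],[-0.006,0.001,0.16,0,0,0,0],[-0.006,0.001,0.2,0,0,0,0],[-0.006,0.001,0.23,0,0,0,0],[-0.006,0.001,0.26,0,0,0,0],[-0.006,0.001,0.28,0,0,0,0],[-0.006,0.001,0.3,0,0,0,0],[-0.006,0.001,0.3,0,0,0,0]]])

```text
time_s: 6.03
tool_pos: [0.4958, -0.1818, 0.1645]
tool_rot: [-179.9, -0.1, 71.9]
force: [0.9, 2.3, -4.2]
grip_width: 0.036
grasp_force: 35.1
```

>>> servo_tool(series=[[[0.004,0,0,0,0,0,0],[0.004,0,0.012,0,0,0,0],[0.004,0,0.022,0,0,0,0],[0.004,0,0.022,0,0,0,0]]])

```text
time_s: 6.37
tool_pos: [0.4963, -0.1815, 0.1586]
tool_rot: [-180.0, -0.0, 71.8]
force: [-0.0, 1.8, -3.3]
grip_width: 0.0353
grasp_force: 35.1
```

>>> servo_tool(series=[[[0.003,0,0.006,0,0,0,0],[0.003,0,0.011,0,0,0,0],[0.003,0,0.011,0,0,0,0],[0.003,0,0.011,0,0,0,0]]])

```text
time_s: 6.7
tool_pos: [0.4966, -0.1811, 0.1555]
tool_rot: [180.0, 0.0, 71.8]
force: [-0.2, 0.6, -2.7]
grip_width: 0.0358
grasp_force: 35.1
```

Near the latch now, so I open to release. The drop should be a millimetre or two.

>>> servo_tool(series=[[[0,0,0,0,0,0,0.7],[0,0,0,0,0,0,0.7],[0,0,0,0,0,0,1],[0,0,0,0,0,0,1],[0,0,0,0,0,0,1],[0,0,0,0,0,0,1]]])

```text
time_s: 7.2
tool_pos: [0.4968, -0.1808, 0.1558]
tool_rot: [180.0, 0.0, 71.8]
force: [-0.4, 0.4, 0.2]
grip_width: 0.0676
grasp_force: 0.0
```

>>> servo_tool(series=[[[0,0,-0.08,0,0,0,1],[0,0,-0.18,0,0,0,1],[0,0,-0.28,0,0,0,1],[0,0,-0.34,0,0,0,1],[0,0,-0.34,0,0,0,1],[0,0,-0.34,0,0,0,1]]])

```text
time_s: 7.7
tool_pos: [0.4972, -0.1808, 0.2586]
tool_rot: [179.9, 0.0, 71.8]
force: [-0.1, 0.3, 0.1]
grip_width: 0.0865
grasp_force: 0.0
```

```bash
cat > c.py <<'E'
from h import *
import pickle,sys
o,s=snap('scene');cv2.imwrite('pics/%s.png'%sys.argv[1],cv2.resize(s['frame'][60:260,80:330,::-1],None,fx=3,fy=3))
P=cloud(s);ok=s['depth']>0
for n,x,y,r,z0,z1 in(('barrel',.496,-.181,.03,.13,.206),('tab',.52,-.266,.03,.105,.15)):
    q=P[ok&(np.hypot(P[...,0]-x,P[...,1]-y)<r)&(P[...,2]>z0)&(P[...,2]<z1)]
    z=q[:,2]; print(n,len(q),'top',np.sort(z)[-5:].round(4),q[z>z.max()-.006].mean(0).round(4))
E
python3 c.py s3; python3 go.py .5185 -.2665 .245 105
```

```text
barrel 566 top [0.203  0.2031 0.2034 0.2034 0.2038] [ 0.4993 -0.1791  0.2011]
tab 182 top [0.139  0.139  0.1396 0.1397 0.1402] [ 0.5212 -0.2648  0.1372]
[-0.2489  0.159   0.0408] [-1.000e-04  1.000e-04 -1.842e-01] t 7.75 p [ 0.4964 -0.1807  0.2572] rpy [-1.7998e+02  2.0000e-02  7.1840e+01] F [ 0.4 -0.9 -0.1] w 0.0869
```

View pics/s3.png

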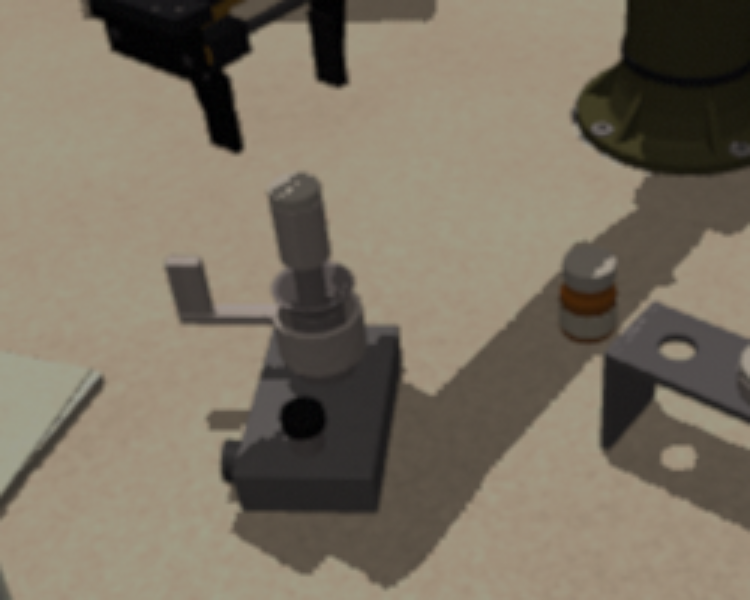

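The filter stands upright in the mouth with its top at z = 0.203, cap at (297,190), and the tab is at (185,265). Next I close the fingers, move above the tab and press its top.

>>> servo_tool(series=[[[-0.08,0.05,0,0,0,-0.04,0],[-0.16,0.1,0,0,0,-0.08,0],[-0.249,0.159,0.04,0,0,-0.12,0],[-0.249,0.159,0.04,0,0,-0.16,0],[-0.249,0.159,0.04,0,0,-0.184,0],[-0.249,0.159,0.04,0,0,-0.184,0],[-0.249,0.159,0.04,0,0,-0.184,0],[-0.249,0.159,0.04,0,0,-0.184,0],[-0.249,0.159,0.04,0,0,-0.184,0],[-0.249,0.159,0.04,0,0,-0.184,0]]])

```text
time_s: 8.58
tool_pos: [0.5187, -0.2661, 0.2457]
tool_rot: [-180.0, 0.0, 104.9]
force: [0.4, 0.0, 1.4]
grip_width: 0.0284
grasp_force: 0.0
```

```bash
python3 go.py .519 -.266 .145 105
```

```text
[3.000e-04 1.200e-03 3.356e-01] [-0.0001  0.0001 -0.0003] t 8.5833 p [ 0.5187 -0.2661  0.2457] rpy [-1.7999e+02  2.0000e-02  1.0495e+02] F [0.4 0.  1.4] w 0.0284
```

>>> servo_tool(series=[[[0,0.001,0.08,0,0,0,0],[0,0.001,0.16,0,0,0,0],[0,0.001,0.24,0,0,0,0],[0,0.001,0.29,0,0,0,0],[0,0.001,0.32,0,0,0,0],[0,0.001,0.335,0,0,0,0],[0,0.001,0.335,0,0,0,0],[0,0.001,0.335,0,0,0,0]]])

```text
time_s: 9.25
tool_pos: [0.5196, -0.2666, 0.1461]
tool_rot: [179.9, 0.1, 105.0]
force: [-0.0, -0.1, -0.2]
grip_width: 0.0005
grasp_force: 0.0
```

>>> servo_tool(series=[[[0,0,0.015,0,0,0,0],[0,0,0.03,0,0,0,0],[0,0,0.042,0,0,0,0],[0,0,0.053,0,0,0,0],[0,0,0.06,0,0,0,0],[0,0,0.06,0,0,0,0]]])

```text
time_s: 9.75
tool_pos: [0.5203, -0.267, 0.1291]
tool_rot: [179.9, 0.2, 105.0]
force: [-1.2, -0.9, 10.7]
grip_width: 0.0005
grasp_force: 4.7
```

>>> servo_tool(series=[[[0,0,0.007,0,0,0,0],[0,0,0.014,0,0,0,0],[0,0,0.014,0,0,0,0],[0,0,0.014,0,0,0,0],[0,0,0.014,0,0,0,0]]])

```text
time_s: 10.17
tool_pos: [0.5204, -0.267, 0.1256]
tool_rot: [179.9, 0.2, 105.0]
force: [-2.8, 1.1, 10.5]
grip_width: 0.0006
grasp_force: 5.5
```

```bash
python3 c.py s4
```

```text
barrel 460 top [0.1798 0.1798 0.1801 0.1801 0.1803] [ 0.4981 -0.1786  0.1779]
tab 154 top [0.1482 0.1486 0.1489 0.1492 0.1498] [ 0.5169 -0.2556  0.1471]
```

View pics/s4.png

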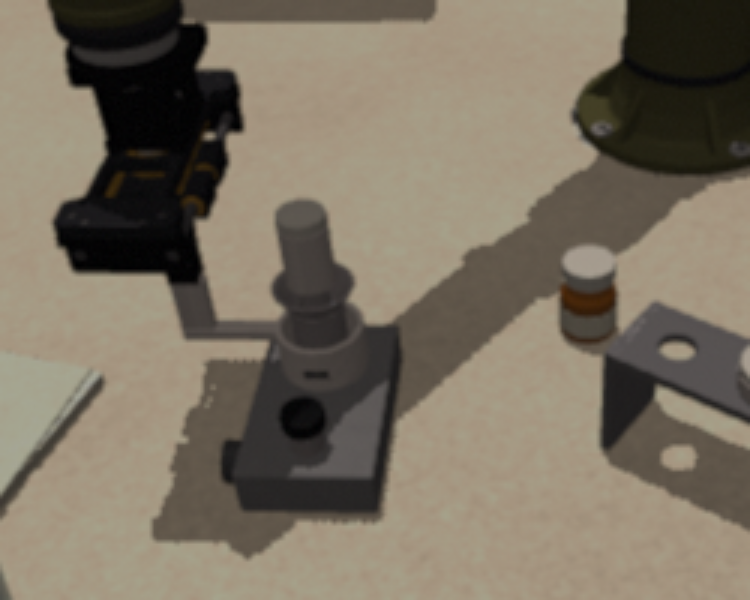

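The filter has dropped home, with its top at z = 0.180, cap at (302,212). Next I lift off so that the sleeve springs up.

>>> servo_tool(series=[[[0,0,-0.03,0,0,0,0],[0,0,-0.08,0,0,0,0],[0,0,-0.16,0,0,0,0],[0,0,-0.26,0,0,0,0],[0,0,-0.36,0,0,0,0],[0,0,-0.4,0,0,0,0],[0,0,-0.4,0,0,0,0],[0,0,-0.4,0,0,0,0]]])

```text
time_s: 10.88
tool_pos: [0.5191, -0.2665, 0.2429]
tool_rot: [180.0, 0.0, 105.0]
force: [0.5, -0.4, -1.3]
grip_width: 0.0002
grasp_force: 0.0
```

```bash
python3 c.py s5
```

```text
barrel 459 top [0.1798 0.1798 0.1801 0.1806 0.1809] [ 0.4999 -0.177   0.1781]
tab 187 top [0.1387 0.1391 0.1393 0.1394 0.1401] [ 0.5214 -0.2647  0.1371]
```

View pics/s5.png

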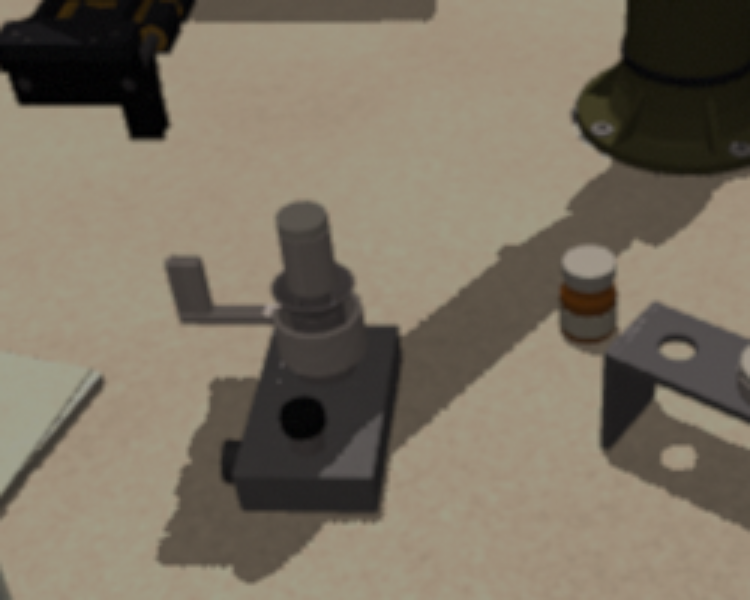

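The filter is home, cap at (302,215), and the tab is back at its first height (185,265). The gripper is clear of everything.

```bash
python3 -c "
from cell import env
print(env.sign_off())"
```

```text
the job is handed in; nothing more can be done
None
```

I handed the job in after about 11 s of robot time: the last picture showed the filter fully home and upright, the sleeve sprung back up and the gripper clear, but the sign-off returned no verdict.

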